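# Load the label roll and throw the feed lever into gear

### The job

Get the label machine ready to run: lay the label roll on the unwind stand so that its spindle lies level in both forks with the roll between them, and let go of it. Then put the feed drive in gear: lift its lever out of the neutral notch, throw it to the notch that has the tall stud in front of it, let it drop fully home there and let go. Do not disturb the tape roll, the brown block or the tin.

Things in the scene. Friction and masses are not known exactly. Their poses are not given: they have to be found in the camera images.
- label_roll: White paper label roll on a steel spindle, lying loose, 0.18 to 0.33 kg. Axis = local y; origin 27 mm below the axis. Paper 46 mm in diameter, y = -40 to 40 mm: grip it there. At each end a square 54 x 54 x 6 mm grey flange on which it stands, then a stub 16 mm in diameter out to y = +-96 mm. The same either way round.
- roll_axis (a point): Centre of the label roll, on its axis midway between the flanges (27 mm above the body's origin).
- unwind_stand: Dark steel stand fixed to the table, base 90 x 170 x 12 mm, origin under its centre. Two forks, 12 mm thick, at local y = +-70 mm, each with an open 90 degree V: inner faces meet at z = 95 mm, mouth 48 mm wide at z = 119 mm. The spindle lies across both, along local y.
- fork_seat (a point): Where roll_axis is when the 16 mm spindle lies in the V of both forks: midway between the forks, 106 mm above the table.
- feed_drive: Grey housing fixed to the left-hand table, 160 (x) x 180 (y) x 70 mm high, origin under its centre, front facing local -x (the robot). Its lever swings about the upright line x = 50, y = 0 mm and lifts about a level hinge at x = 50, z = 96 mm, over a steel gate with notches at swing angles -0.56, -0.28, 0 (neutral), 0.28, 0.56 rad. A front ledge has one stud before each notch but neutral.
- hood_edge (a point): Middle of the lower front edge of the flat hood over the drive, 246 mm above the table; the hood (170 mm wide) reaches from here to the back. It ends 15 mm behind the handle in neutral (7 mm beyond it at the outer notches), which so cannot be gripped from straight above, but can by a tool slanting down from the front, 25 to 45 degrees from vertical.
- lever_grip (a point): Centre of the lever's black upright round handle: 22 mm in diameter, its grip from 20 mm below to 24 mm above this point, 145 mm out from the pivot axis and 38 mm above the lift hinge (134 mm above the table with the lever home). The steel arm is 29 mm below this point.
- lever_nose (a point): End of the steel pointer in front of the handle, 167 mm out from the pivot axis. It lies 18 mm short of the centre of a stud when the lever is in that stud's notch.
- lever_swing (a joint): Swing about the upright pivot, rad: 0 straight to the front, positive anticlockwise seen from above (handle goes to local -y, the robot's right), stops at +-0.66; stays where left, 0.4 N of friction at the handle. A notch leaves +-0.02 rad of play, neutral +-0.04.
- lever_lift (a joint): Lift, rad: 0 home in a notch, positive raises the handle (145 mm radius), stop at 0.24. 0.095 (14 mm at the handle) clears the gate, and only then can it swing. A spring and its weight pull it down with about 3 to 5 N at the handle; let go between notches, it rests on the gate at about 0.095.
- stud_tall: The mark of the wanted notch: aluminium stud 24 mm in diameter and 30 mm tall on the front ledge of feed_drive, 185 mm from the pivot axis, in line with its notch. It may stand at any of the four gear notches. Origin at the centre of its foot, 70 mm above the table.
- stud_low_a: Low stud, 12 mm in diameter and only 5 mm tall, at one of the other gear notches; origin at its foot.
- stud_low_b: Another low stud, the same.
- stud_low_c: Another low stud, the same.
- tape_roll: Bystander: yellowish roll of tape lying flat, 102 mm across, 18 mm high, loose; origin under its centre.
- soap_brick: Bystander: brown block 79 x 95 x 52 mm, loose; origin under its centre.
- tin_1: Bystander: beige tin 60 mm in diameter, 70 mm high, loose on the left-hand table; origin under its centre.

How it is judged (in metres and radians):
On the way, in this order (a step that is already met when the one before it is completed fails the run):
1. the label roll lies in both forks of the unwind stand, let go and still (horizontal distance between roll_axis and fork_seat below 0.016 m and x of roll_axis in the frame of fork_seat between -0.006 and 0.006 m and z of roll_axis in the frame of fork_seat between -0.005 and 0.005 m and angle between the y axis of label_roll and the y axis of unwind_stand, either way round below 0.08 rad and contact force between label_roll and the fingers below 0.1 N and linear speed of label_roll below 0.03 m/s), for 0.3 s.
2. the lever has dropped home in the notch marked by the tall stud (value of joint lever_lift below 0.03 rad and horizontal distance between lever_nose and stud_tall below 0.03 m), for 0.2 s.
At the end, for the whole second after the job is handed in: Roll still and untouched in both forks: centre within 16 mm along, 6 mm across and 5 mm in height of fork_seat, axis within 0.08 rad of the fork line. Lever home (lift under 0.03 rad) in the notch of the tall stud (lever_nose within 30 mm of stud_tall from above) (all of step 1 and all of step 2 and linear speed of label_roll below 0.02 m/s).
It fails at once if the tape roll is pushed more than 20 mm (distance of tape_roll from where it was at the start of the episode above 0.02 m).
It fails at once if the brown block is pushed more than 20 mm (distance of soap_brick from where it was at the start of the episode above 0.02 m).
It fails at once if the tin is pushed more than 20 mm (distance of tin_1 from where it was at the start of the episode above 0.02 m).
It also fails if it takes over 54 s, if anything falls off the work surface, if the arm or the gripper's body presses on something with over 40 N, if the wrist force passes 120 N, or if a joint passes its speed limit or range.

### The arm

A 7-joint arm with a two-finger parallel gripper is mounted at the origin on the work surface; the furniture and walls round the work are solid. World frame = base frame: x ahead of the robot, y to its left, z up, the work surface at z = 0. Lengths are in m, angles in degrees, forces in N, time in s.
With the tool pointing down it reaches from about 0.425 to 0.975 m from the base axis. Payload 16.7 kg.
Tool frame: the origin (TCP) lies midway between the tips of the shut fingers; the grasp point (between the pads) lies 19 mm behind it (r.grasp_offset is the distance from the TCP to the grasp point, in m); z points along the fingers, y is the line along which they close (so a half turn about z gives the same grasp; the last joint's range is limited). The gripper opens to 85 mm and grips with 20 to 120 N. Pads are 22 mm wide; open, the fingers measure 114 mm over their backs; the gripper's body (76 mm by 85 mm) begins 54 mm behind the grasp point. The pads swing forward as they close: fully open they stand 13 mm farther back than shut.
Start: joints at [-78.982, 24.414, 4.234, 92.017, -1.954, 63.644, -3.845], TCP at [0.226, 0.636, 0.231] pointing down, gripper open.
Joint ranges: [-163.25, 163.25], [-28.42, 122.38], [-70.27, 78.77], [12.13, 141.07], [-58.53, 238.53], [9.26, 117.41], [-156.51, 156.51]. Speed limits (degrees/s): [108.29, 108.29, 136.94, 136.94, 172.46, 172.46, 172.46].

### API

Orientations are given as a 3x3 rotation matrix whose columns are the frame's x, y, z axes.
In Python, from bench import r gives the robot as it stands.
- The arm moves only by the tool drive_tool, never from a script. Its argument "targets" is a list of rows, each an object with "offset": the shift along the tool's x, y, z in mm, a list of three; "delta_rot": the turn, a rotation vector about the tool's x, y, z in degrees, a list of three; "jaw": the opening in per cent of the stroke, from 0 (shut) to 100 (fully open). In form: [{"offset": [tx, ty, tz], "delta_rot": [rx, ry, rz], "jaw": jaw}, ...]. A call has 1 to 20 rows; each row shifts and turns the commanded pose from where the row before left it, along the tool's axes as they then stand; what a row does not reach is not made up. A row lasts 1/8 s, in which the tool goes at most 62.5 mm and 10.7 degrees, less where a joint would pass 70% of its speed; a pose out of reach is approached as far as the arm can. A call is refused whole if a number of a shift passes 62.5 or a number of a turn 10.7, either way. A call with a gripper value outside its range is refused whole. The fingers move at their own pace and stop on an object; the grip force is fixed at half the most. Time passes only in rows, so rows that do not move let the fingers close. It gives the time, the measured TCP pose, the force, the opening and the grip force at its end, in the units of the state.
- r.get_state(): the state, without advancing time (a new reading comes with each control period).
- r.read_camera(name): name is "scene" or "side" or "wrist"; returns the picture (384x512x3 uint8, blue, green, red); there is no depth.
- r.camera_info(name): a dict with "fovy" (degrees; the focal length in pixels is half the picture's height over the tangent of half this angle, whatever the lens; pixels are square), "cx", "cy" (the principal point, pixels), "dist" ([k1, k2, p1, p2, k3] as OpenCV has them; the pictures are not rectified), "cam_to_world" (4x4, takes a point from camera to world coordinates). Camera axes: x right, y down, z forward; pixel columns grow to the right and rows downward; lengths in m; the calibration is good to about 2 mm. A picture is of the moment at which its call begins: read the wrist's pose just before it. camera_info takes no time and is no camera call; for the wrist camera it gives the pose at the moment of the call.
- r.finish_job(): hands the job in; it is judged then, once.
The state is a dict: "clock": time; "q": joint angles; "qd": joint speeds; "effort": joint torques, N m; "eef_pos": TCP position; "eef_rot": TCP orientation; "contact_force": force on the tool from outside, world axes, zero at the start; "wrist_torque": the same for the moment, N m; "finger_gap": opening from 0.0 (shut) to 1.0 (fully open); "grasp_force": force on a finger pad.
Only numpy, scipy, OpenCV 4.12 (cv2) and the standard library are available. Lean on these libraries where they do the work, as an engineer would, in place of code of your own. Each camera call takes 0.05 s, during which the arm holds its last target. There are 200 camera calls.

## Working session

There is one attempt and no reset: what is moved stays moved. The work goes in short steps, Python scripts to look and compute and a tool call to move; the robot and the scene stay as the last step left them, time stands still between calls to the robot, and variables do not carry over. Pictures are saved under pics/ and viewed, at most 10 in all, crops included, and the job is handed in when it is done.

Besides the shell and the picture viewer there is one more tool, called after "Emit:" by a JSON object that holds its "api" and its "payload". drive_tool: Moves the arm, as the interface text tells. Its arguments: {"type":"object","properties":{"targets":{"type":"array","items":{"type":"object","properties":{"offset":{"type":"array","items":{"type":"number"}},"delta_rot":{"type":"array","items":{"type":"number"}},"jaw":{"type":"number"}}}}},"required":["targets"]}

```bash
mkdir -p pics && ls
cat > h.py <<'E'
import numpy as np, cv2
from bench import r
def cam(n):
    i=r.camera_info(n); f=192/np.tan(np.radians(i["fovy"])/2)
    return np.array([[f,0,i["cx"]],[0,f,i["cy"]],[0,0,1]]),np.array(i["dist"],float),np.array(i["cam_to_world"])
def ray(n,uv,c=None):
    K,d,T=c or cam(n)
    p=cv2.undistortPoints(np.array(uv,float).reshape(-1,1,2),K,d).reshape(-1,2)
    v=np.c_[p,np.ones(len(p))]@T[:3,:3].T
    return T[:3,3],v/np.linalg.norm(v,axis=1)[:,None]
def onplane(n,uv,z,c=None):
    o,v=ray(n,uv,c); return o+v*((z-o[2])/v[:,2])[:,None]
def proj(n,P,c=None):
    K,d,T=c or cam(n); Ti=np.linalg.inv(T)
    return cv2.projectPoints(np.array(P,float).reshape(-1,3),cv2.Rodrigues(Ti[:3,:3])[0],Ti[:3,3],K,d)[0].reshape(-1,2)
def tri(n1,uv1,n2,uv2):
    o1,a=ray(n1,[uv1]);o2,b=ray(n2,[uv2]);a=a[0];b=b[0]
    s=np.linalg.lstsq(np.c_[a,-b],o2-o1,rcond=None)[0]
    p,q=o1+a*s[0],o2+b*s[1]; return (p+q)/2,np.linalg.norm(p-q)
E
python3 - <<'E'
from h import *
s=r.get_state();print(s)
for n in("scene","side","wrist"):
    c=cam(n);cv2.imwrite(f"pics/{n}0.png",r.read_camera(n));print(n,c[0][0,0],c[2].round(3).tolist())
a=cv2.imread("pics/scene0.png");b=cv2.imread("pics/side0.png")
E
```

```text
pics
{'clock': 0.0, 'q': array([-78.9820958 ,  24.44914909,   4.23229153,  92.05217536,
        -1.95457366,  63.64355677,  -3.84405512]), 'qd': array([-0.01854063, -0.01756174, -0.04223907, -0.00736695,  0.06295045,
       -0.04572779,  0.00015076]), 'effort': array([ 1.69772306e-03, -9.49846673e+01,  3.76171678e+00, -4.63496554e+01,
        1.92929286e-02,  1.01402527e-02,  2.61745697e-05]), 'eef_pos': array([0.22614495, 0.63555806, 0.23061744]), 'eef_rot': array([[-9.42138413e-01,  3.35223947e-01, -3.41879434e-04],
       [ 3.35224110e-01,  9.42137624e-01, -1.22176236e-03],
       [-8.74665242e-05, -1.26567548e-03, -9.99999195e-01]]), 'contact_force': array([-0.23281274,  0.34667819, -0.80770381]), 'wrist_torque': array([-0.00434568, -0.07710362, -0.00639497]), 'grasp_force': 0.0, 'finger_gap': 1.0022527188461994}
scene 410.2553659239551 [[0.576, -0.599, 0.556, -0.195], [-0.817, -0.426, 0.388, -0.376], [0.004, -0.678, -0.735, 1.125], [0.0, 0.0, 0.0, 1.0]]
side 424.96559848895293 [[-0.922, -0.145, 0.358, 0.073], [-0.386, 0.322, -0.864, 1.241], [0.01, -0.935, -0.354, 0.608], [0.0, 0.0, 0.0, 1.0]]
wrist 316.2018282548981 [[0.333, 0.891, 0.308, 0.146], [0.943, -0.314, -0.11, 0.664], [-0.001, 0.327, -0.945, 0.373], [0.0, 0.0, 0.0, 1.0]]
```

View pics/scene0.png

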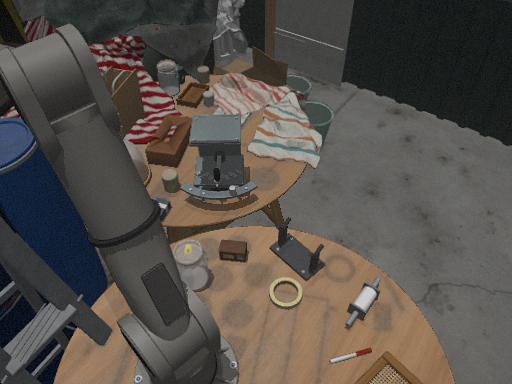

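View pics/side0.png

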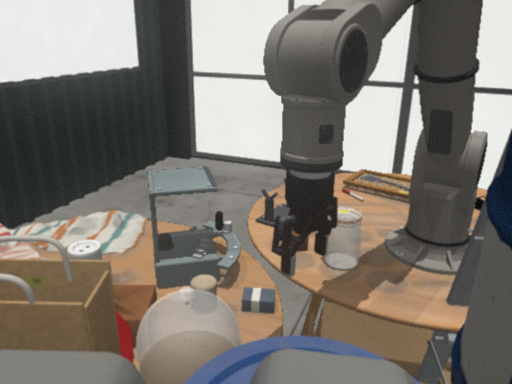

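View pics/wrist0.png

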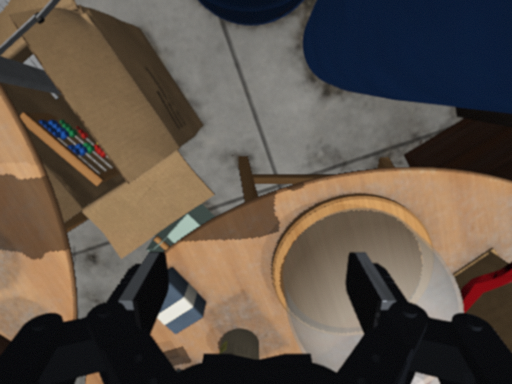

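The scene view shows the roll near (364,302), the stand near (297,256), the tape roll near (286,292), the brown block near (233,251), the drive near (219,170) and the tin near (170,181). I'll magnify the drive and the roll/stand area.

Run:
```python
import cv2,numpy as np
a=cv2.imread("pics/scene0.png")
c=cv2.resize(a[170:215,170:270],None,fx=8,fy=6.6667,interpolation=cv2.INTER_CUBIC)
d=cv2.resize(a[215:335,240:400],None,fx=2.5,fy=2.5,interpolation=cv2.INTER_CUBIC)
b=cv2.imread("pics/side0.png"); e=cv2.resize(b[195:295,140:260],(400,300),interpolation=cv2.INTER_CUBIC)
cv2.imwrite("pics/z1.png",np.vstack([c,np.hstack([d,e])]))
```

```text
(no output)
```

View pics/z1.png

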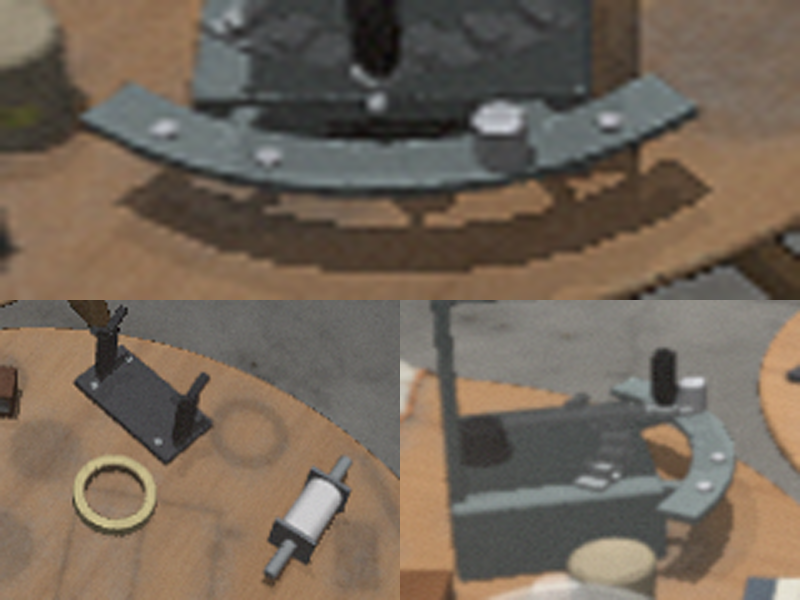

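Tall stud stands at the first notch right of neutral (crop (498,120) → image (232,188)), i.e. swing +0.28. Now positions.

Run:
```python
from h import *
from scipy.optimize import least_squares
C=cam("scene")
c1=lambda u,v:(170+u/8,170+v/6.6667)
c2=lambda u,v:(240+u/2.5-.3,215+(v-300)/2.5-.3)
lo=onplane("scene",[c1(163,128),c1(268,156),c1(608,118)],.075,C); ta=onplane("scene",[c1(498,115)],.100,C)
S=np.vstack([lo,ta])[:,:2]; A=np.array([-.56,-.28,.56,.28])
# stud pos: pivot + .185*dir ; heading psi of local x; dir = -(cos(psi+a), sin(psi+a))
f=lambda p:(p[:2]-.185*np.c_[np.cos(p[2]+A),np.sin(p[2]+A)]-S).ravel()
s=least_squares(f,[.9,.6,np.pi/4]);print("drive pivot",s.x[:2],np.degrees(s.x[2]),"res",f(s.x).round(4)*1e3)
p=s.x;
for a in(0,.28):print("grip",a,p[:2]-.145*np.array([np.cos(p[2]+a),np.sin(p[2]+a)]))
print("hood edge approx from side/scene later")
a=cv2.imread("pics/scene0.png")
# paper centroid
m=(a[...,:].min(2)>150).astype(np.uint8);m[:275]=0;m[330:]=0;m[:,:340]=0;m[:,390:]=0
n,l,st,ce=cv2.connectedComponentsWithStats(m);k=1+st[1:,4].argmax();print("paper",ce[k],st[k])
E2=[c2(345,468),c2(271,574)]
P=onplane("scene",E2,.027,C);print("roll ends",P,np.linalg.norm(P[0]-P[1]),"mid",P.mean(0),"yaw",np.degrees(np.arctan2(*(P[0]-P[1])[[1,0]])))
print("paper z~.040",onplane("scene",[ce[k]],.037,C))
B=onplane("scene",[c2(75,382),c2(122,348),c2(212,427),c2(167,460)],.012,C);print("base",B,"mid",B.mean(0),[np.linalg.norm(B[i]-B[i-1]) for i in range(4)])
d=(B[0]+B[1]-B[2]-B[3]);print("stand yaw",np.degrees(np.arctan2(d[1],d[0])))
h=cv2.cvtColor(a,cv2.COLOR_BGR2HSV)
print("tape",onplane("scene",[c2(115,492)],.009,C),"brick",onplane("scene",[(233,244)],.052,C),"tin",onplane("scene",[(170,172)],.07,C))
print("sidecheck",proj("side",np.r_[p[:2]-.145*np.array([np.cos(p[2]),np.sin(p[2])]),.134]))
```

```text
drive pivot [0.65848856 0.40710355] 37.765969847352935 res [-0.4 -0.   0.3  0.8  0.5  0.1 -0.4 -0.9]
grip 0 [0.54386332 0.31830009]
grip 0.28 [0.57286868 0.29008117]
hood edge approx from side/scene later
paper [365.         297.57894737] [354 287  22  23 285]
roll ends [[ 0.54363244 -0.3064473   0.027     ]
 [ 0.36685442 -0.29510856  0.027     ]] 0.1771412852494359 mid [ 0.45524343 -0.30077793  0.027     ] yaw -3.6699881792307845
paper z~.040 [[ 0.46608155 -0.29818542  0.037     ]]
base [[ 0.4682611   0.04467719  0.012     ]
 [ 0.55143804  0.02421686  0.012     ]
 [ 0.51125695 -0.13808516  0.012     ]
 [ 0.43645789 -0.11580269  0.012     ]] mid [ 0.4918535  -0.04624845  0.012     ] [np.float64(0.16360084512122489), np.float64(0.08565645839139205), np.float64(0.16720187223962435), np.float64(0.07804747307329696)]
stand yaw 77.42806591943365
tape [[ 0.36293352 -0.08629062  0.009     ]] brick [[0.38766432 0.13296196 0.052     ]] tin [[0.49959579 0.51276545 0.07      ]]
sidecheck [[220.43842881 218.47802185]]
```

Emit:
{"api": "drive_tool", "payload": {"targets": [{"offset": [0,0,-60],"delta_rot": [0,0,0],"jaw": 100},{"offset": [0,-60,-60],"delta_rot": [0,0,0],"jaw": 100},{"offset": [0,-60,0],"delta_rot": [0,0,0],"jaw": 100},{"offset": [-61.3,-3.4,0],"delta_rot": [0,0,6.4],"jaw": 100},{"offset": [-61.3,-3.4,0],"delta_rot": [0,0,6.4],"jaw": 100},{"offset": [-61.3,-3.4,0],"delta_rot": [0,0,6.4],"jaw": 100},{"offset": [-61.3,-3.4,0],"delta_rot": [0,0,6.4],"jaw": 100},{"offset": [-61.3,-3.4,0],"delta_rot": [0,0,6.4],"jaw": 100},{"offset": [-61.3,-3.4,0],"delta_rot": [0,0,6.4],"jaw": 100},{"offset": [-61.3,-3.4,0],"delta_rot": [0,0,6.4],"jaw": 100},{"offset": [-61.3,-3.4,0],"delta_rot": [0,0,6.4],"jaw": 100},{"offset": [-61.3,-3.4,0],"delta_rot": [0,0,6.4],"jaw": 100},{"offset": [-61.3,-3.4,0],"delta_rot": [0,0,6.4],"jaw": 100},{"offset": [-61.3,-3.4,0],"delta_rot": [0,0,6.4],"jaw": 100},{"offset": [-61.3,-3.4,0],"delta_rot": [0,0,6.4],"jaw": 100},{"offset": [0,0,0],"delta_rot": [0,0,0],"jaw": 100}]}}

```text
clock: 2.15
eef_pos: [0.553, -0.0467, 0.3359]
eef_rot: [[0.12, 0.993, 0.0], [0.993, -0.12, -0.001], [-0.001, 0.001, -1.0]]
contact_force: [0.2, 0.8, 0.1]
finger_gap: 1.0
grasp_force: 0.0
```

Run:
```python
from h import *
C=cam("wrist");a=r.read_camera("wrist");cv2.imwrite("pics/w1.png",a);np.savez("w1.npz",K=C[0],d=C[1],T=C[2]);print(C[2].round(3).tolist(),r.get_state()["qd"].round(2))
```

```text
[[0.993, -0.111, -0.038, 0.563], [-0.118, -0.938, -0.325, 0.037], [0.001, 0.327, -0.945, 0.478], [0.0, 0.0, 0.0, 1.0]] [-2.06  0.51 -2.81 -0.31 -0.48  0.03 -0.02]
```

View pics/w1.png

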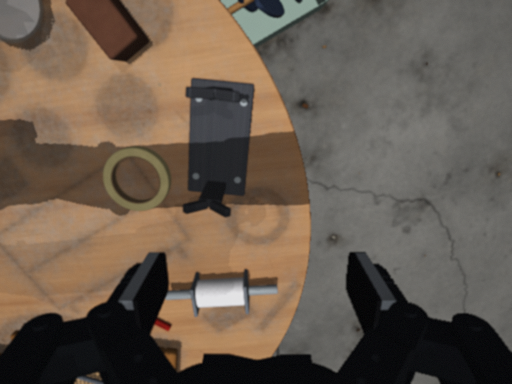

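Wrist view: stand screws at (198,101),(242,103),(237,179),(195,176); roll paper about (222,291), flanges at x≈196 and 249.

Run:
```python
from h import *
z=np.load("w1.npz");C=(z["K"],z["d"],z["T"]);a=cv2.imread("pics/w1.png");g=a.min(2).astype(int)
# screws refine
sc=[]
for x,y in[(198,101),(242,103),(237,179),(195,176)]:
    w=g[y-6:y+7,x-6:x+7].astype(float);w=np.clip(w-np.median(w)-20,0,None);Y,X=np.mgrid[-6:7,-6:7];sc.append((x+(w*X).sum()/w.sum(),y+(w*Y).sum()/w.sum()))
print(np.round(sc,1))
P=onplane("w",sc,.013,C);print("screws",P.round(4),P.mean(0).round(4))
d=P[0]+P[1]-P[2]-P[3];e=P[1]+P[2]-P[0]-P[3];print("stand yaw y",np.degrees(np.arctan2(d[1],d[0])),"x",np.degrees(np.arctan2(e[1],e[0])))
# dark base check
m=((a.max(2)<75)).astype(np.uint8);m[:70]=0;m[225:]=0;m[:,:180]=0;m[:,260:]=0
n,l,s,c=cv2.connectedComponentsWithStats(m);k=1+s[1:,4].argmax();print("dark",s[k],c[k],cv2.minAreaRect(np.argwhere(l==k)[:,::-1].astype(np.float32)))
V=onplane("w",[(186,208),(228,212),(207,205)],.119,C);print("front fork mouth",V.round(4), "mid",V[:2].mean(0))
# roll
m=(g>140).astype(np.uint8);m[:265]=0;m[320:]=0;m[:,:190]=0;m[:,260:]=0
n,l,s,c=cv2.connectedComponentsWithStats(m);k=1+s[1:,4].argmax();print("paper",s[k],c[k])
R=cv2.minAreaRect(np.argwhere(l==k)[:,::-1].astype(np.float32));print(R);bx=cv2.boxPoints(R);print(bx)
# stub axis right: column-wise dark/grey vs table; print profile
for x in (255,262,270):print(x,a[280:300,x].tolist())
print("roll c @.04",onplane("w",[c[k],R[0]],.038,C).round(4))
```

```text
[[198.4  99.6]
 [243.1 103.5]
 [237.  179.6]
 [195.5 175.7]]
screws [[ 0.4775  0.0209  0.013 ]
 [ 0.5401  0.0078  0.013 ]
 [ 0.5158 -0.1038  0.013 ]
 [ 0.4532 -0.0901  0.013 ]] [ 0.4966 -0.0413  0.013 ]
stand yaw y 77.67950660815589 x -12.095124148078517
dark [ 182   79   72  138 5706] [216.79179811 149.54854539] ((215.711669921875, 147.78347778320312), (66.78157806396484, 135.01182556152344), 3.8506391048431396)
front fork mouth [[ 0.4591 -0.1006  0.119 ]
 [ 0.5096 -0.1119  0.119 ]
 [ 0.4855 -0.0997  0.119 ]] mid [ 0.48435354 -0.10626551  0.119     ]
paper [ 195  284   50   24 1046] [219.50860421 295.65200765]
((219.3517303466797, 295.4793395996094), (22.0207576751709, 48.91544723510742), 86.633544921875)
[[194.28967 285.9242 ]
 [243.1207  283.05176]
 [244.41379 305.0345 ]
 [195.58276 307.90692]]
255 [[41, 62, 87], [40, 59, 83], [40, 59, 82], [41, 59, 82], [40, 57, 77], [51, 59, 70], [68, 68, 68], [92, 90, 84], [115, 112, 106], [139, 134, 128], [158, 154, 147], [172, 167, 161], [172, 167, 158], [159, 155, 149], [140, 143, 146], [115, 134, 158], [98, 134, 172], [97, 138, 178], [99, 135, 175], [100, 137, 176]]
262 [[40, 60, 83], [40, 59, 82], [39, 58, 81], [42, 59, 81], [50, 64, 84], [60, 67, 78], [76, 75, 74], [98, 95, 89], [126, 122, 116], [148, 145, 138], [166, 161, 153], [172, 167, 160], [168, 164, 154], [156, 153, 149], [132, 140, 152], [105, 133, 167], [95, 135, 177], [98, 138, 180], [97, 138, 178], [100, 138, 178]]
270 [[39, 58, 80], [41, 59, 81], [41, 60, 81], [43, 59, 79], [47, 56, 68], [57, 58, 60], [80, 77, 72], [107, 103, 98], [130, 126, 120], [152, 147, 140], [164, 159, 151], [168, 162, 155], [162, 157, 151], [145, 147, 149], [122, 139, 160], [102, 136, 172], [97, 136, 177], [99, 136, 177], [99, 136, 175], [98, 133, 172]]
roll c @.04 [[ 0.4609 -0.2945  0.038 ]
 [ 0.4607 -0.2941  0.038 ]]
```

```bash
cat >> h.py <<'E'
from scipy.linalg import logm,expm
from scipy.spatial.transform import Rotation as Ro
def down(yaw):  # tool x at yaw, z down
    c,s=np.cos(np.radians(yaw)),np.sin(np.radians(yaw)); return np.array([[c,s,0],[s,-c,0],[0,0,-1.]])
def plan(p,R,n,p0=None,R0=None):
    s=r.get_state();A=np.eye(4);A[:3,:3]=s["eef_rot"] if R0 is None else R0;A[:3,3]=s["eef_pos"] if p0 is None else p0
    B=np.eye(4);B[:3,:3]=R;B[:3,3]=p
    D=expm(np.real(logm(np.linalg.inv(A)@B))/n)
    print(n,"x offset",(D[:3,3]*1e3).round(1).tolist(),"rot",Ro.from_matrix(D[:3,:3]).as_rotvec(degrees=True).round(2).tolist())
E
python3 - <<'E'
from h import *
s=r.get_state();print(s["eef_pos"],s["eef_rot"][:,0])
plan([.461,-.295,.21],down(-3.5),9)
E
```

```text
[ 0.55336693 -0.04359128  0.33561454] [1.15292238e-01 9.93331616e-01 3.07940773e-05]
9 x offset [-29.7, 13.9, 14.0] rot [0.0, -0.0, 9.65]
```

Emit:
{"api": "drive_tool", "payload": {"targets": [{"offset": [-29.7,13.9,14],"delta_rot": [0,0,9.65],"jaw": 100},{"offset": [-29.7,13.9,14],"delta_rot": [0,0,9.65],"jaw": 100},{"offset": [-29.7,13.9,14],"delta_rot": [0,0,9.65],"jaw": 100},{"offset": [-29.7,13.9,14],"delta_rot": [0,0,9.65],"jaw": 100},{"offset": [-29.7,13.9,14],"delta_rot": [0,0,9.65],"jaw": 100},{"offset": [-29.7,13.9,14],"delta_rot": [0,0,9.65],"jaw": 100},{"offset": [-29.7,13.9,14],"delta_rot": [0,0,9.65],"jaw": 100},{"offset": [-29.7,13.9,14],"delta_rot": [0,0,9.65],"jaw": 100},{"offset": [-29.7,13.9,14],"delta_rot": [0,0,9.65],"jaw": 100},{"offset": [0,0,0],"delta_rot": [0,0,0],"jaw": 100},{"offset": [0,0,0],"delta_rot": [0,0,0],"jaw": 100}]}}

```text
clock: 3.58
eef_pos: [0.4636, -0.2922, 0.2095]
eef_rot: [[0.999, -0.053, 0.0], [-0.053, -0.999, 0.0], [-0.0, -0.0, -1.0]]
contact_force: [0.6, -0.3, 0.5]
finger_gap: 0.999
grasp_force: 0.0
```

Run:
```python
from h import *
s=r.get_state();C=cam("wrist");a=r.read_camera("wrist");cv2.imwrite("pics/w2.png",a);print(s["eef_pos"],s["eef_rot"][:,0])
p=[.461,-.295,.027];print("pred centre, ends",proj("w",[p,[.461+.046,-.295-.0028,.027],[.461-.046,-.295+.0028,.027]],C))
cv2.imwrite("pics/w2.png",a)
g=a.min(2);m=(g>140).astype(np.uint8)
n,l,st,c=cv2.connectedComponentsWithStats(m)
for k in np.argsort(-st[1:,4])[:3]+1:print(st[k],c[k],cv2.minAreaRect(np.argwhere(l==k)[:,::-1].astype(np.float32)),onplane("w",[c[k]],.04,C))
```

```text
[ 0.46359178 -0.29224392  0.20951132] [ 9.98603798e-01 -5.28247490e-02 -5.16053033e-06]
pred centre, ends [[258.82796275 166.52021869]
 [259.40713956 122.57400687]
 [258.29478443 206.79504853]]
[251 134  20  58 768] [260.88020833 162.35286458] ((260.4974060058594, 162.56239318847656), (18.026023864746094, 57.366886138916016), 2.38594388961792) [[ 0.46870838 -0.29737574  0.04      ]]
[270 276  40  40 333] [289.03003003 295.48048048] ((289.0, 295.5), (6.363961219787598, 51.61880111694336), 45.0) [[ 0.30496805 -0.32334304  0.04      ]]
[ 52 221  26  31 249] [ 60.52208835 234.26104418] ((61.69190216064453, 233.94793701171875), (12.980365753173828, 35.742584228515625), 36.15818405151367) [[ 0.39795264 -0.07009831  0.04      ]]
```

View pics/w2.png

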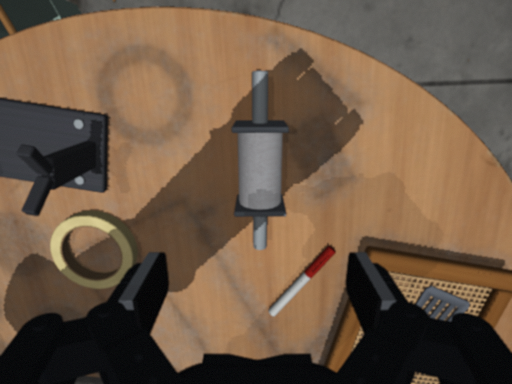

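The wrist view shows the roll, with stub tips at (260,71) and (260,249) and flanges at rows ~127 and ~211.

Run:
```python
from h import *
P=onplane("w",[(260.5,71),(260,248)],.029);print(P,P.mean(0),np.linalg.norm(P[0]-P[1]),np.degrees(np.arctan2(*(P[0]-P[1])[[1,0]])))
F=onplane("w",[(260.5,122),(260,215)],.03);print(F.mean(0))
c=P.mean(0);plan([c[0],c[1],.012],down(-3.7),4)
```

```text
Traceback (most recent call last):
  File "h.py", line 12, in onplane
    o,v=ray(n,uv,c); return o+v*((z-o[2])/v[:,2])[:,None]
        ~~~^^^^^^^^
  File "h.py", line 7, in ray
    K,d,T=c or cam(n)
               ~~~^^^
  File "h.py", line 4, in cam
    i=r.camera_info(n); f=192/np.tan(np.radians(i["fovy"])/2)
ValueError: cameras: scene, side, wrist
```

Run:
```python
from h import *
P=onplane("wrist",[(260.5,71),(260,248)],.029);print(P,P.mean(0),np.linalg.norm(P[0]-P[1]),np.degrees(np.arctan2(*(P[0]-P[1])[[1,0]])))
F=onplane("wrist",[(260.5,122),(260,215)],.03);print(F.mean(0))
c=P.mean(0);plan([c[0],c[1],.012],down(-3.7),4)
```

```text
[[ 0.55652353 -0.30122847  0.029     ]
 [ 0.36454824 -0.29177691  0.029     ]] [ 0.46053589 -0.29650269  0.029     ] 0.1922078049102165 -2.8185788447845628
[ 0.45730404 -0.29634515  0.03      ]
4 x offset [-0.8, 1.1, 49.4] rot [-0.0, -0.0, 0.17]
```

Emit:
{"api": "drive_tool", "payload": {"targets": [{"offset": [-1.6,2.2,55],"delta_rot": [0,0,0],"jaw": 100},{"offset": [-1.6,2.2,55],"delta_rot": [0,0,0],"jaw": 100},{"offset": [0,0,50],"delta_rot": [0,0,0],"jaw": 100},{"offset": [0,0,30],"delta_rot": [0,0,0],"jaw": 100},{"offset": [0,0,13],"delta_rot": [0,0,0],"jaw": 100},{"offset": [0,0,0],"delta_rot": [0,0,0],"jaw": 100},{"offset": [0,0,0],"delta_rot": [0,0,0],"jaw": 30},{"offset": [0,0,0],"delta_rot": [0,0,0],"jaw": 30},{"offset": [0,0,0],"delta_rot": [0,0,0],"jaw": 30},{"offset": [0,0,0],"delta_rot": [0,0,0],"jaw": 30}]}}

```text
clock: 4.88
eef_pos: [0.4598, -0.2975, 0.0077]
eef_rot: [[0.998, -0.056, 0.002], [-0.056, -0.998, 0.0], [0.002, -0.0, -1.0]]
contact_force: [-2.1, 4.6, 14.9]
finger_gap: 0.52
grasp_force: 58.9
```

Emit:
{"api": "drive_tool", "payload": {"targets": [{"offset": [0,0,-20],"delta_rot": [0,0,0],"jaw": 30},{"offset": [0,0,-50],"delta_rot": [0,0,0],"jaw": 30},{"offset": [0,0,-55],"delta_rot": [0,0,0],"jaw": 30},{"offset": [0,0,-55],"delta_rot": [0,0,0],"jaw": 30},{"offset": [0,0,0],"delta_rot": [0,0,0],"jaw": 30},{"offset": [0,0,0],"delta_rot": [0,0,0],"jaw": 30}]}}

```text
clock: 5.62
eef_pos: [0.4589, -0.2969, 0.1866]
eef_rot: [[0.998, -0.056, 0.0], [-0.056, -0.998, 0.001], [0.0, -0.001, -1.0]]
contact_force: [-0.8, 0.5, -3.5]
finger_gap: 0.52
grasp_force: 63.0
```

Run:
```python
from h import *
s=r.get_state();print(s["eef_pos"],s["eef_rot"][:,0],s["grasp_force"],s["finger_gap"])
a=r.read_camera("wrist");cv2.imwrite("pics/w3.png",a)
b=r.read_camera("scene");cv2.imwrite("pics/s3.png",b)
y=np.array([np.cos(np.radians(77.8)),np.sin(np.radians(77.8)),0])
plan([.4965,-.0415,.200],down(77.8),9)
```

```text
[ 0.45886174 -0.29693448  0.1866462 ] [ 9.98431690e-01 -5.59828679e-02  2.81615952e-04] 62.98816680908203 0.520407526181797
9 x offset [20.6, -23.5, -1.6] rot [-0.01, 0.01, -9.0]
```

View pics/w3.png

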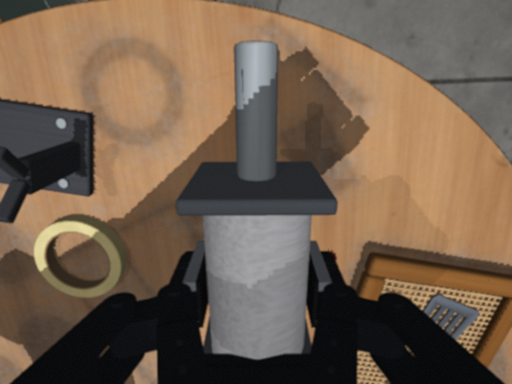

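The roll is held between the pads, near stub tip at (256,41), flange at rows 163–215; it looks square to the tool. Check pitch numerically, then carry it over.

Run:
```python
from h import *
s=r.get_state();R=s["eef_rot"];p=s["eef_pos"]
for t in(-3,0,3):
    t=np.radians(t);f=lambda x,z:p+R@np.array([.0007+x*np.cos(t),0,-.019+x*np.sin(t)+z])
    print(proj("wrist",[f(.096,-.008),f(.096,.0),f(.052,-.027),f(.046,-.027)]).round(1).tolist())
```

```text
[[255.4, 39.6], [255.4, 42.5], [254.9, 186.1], [254.9, 203.6]]
[[255.4, 41.0], [255.5, 43.7], [255.0, 183.2], [255.0, 200.7]]
[[255.5, 43.1], [255.5, 45.5], [255.0, 180.9], [255.0, 198.3]]
```

Emit:
{"api": "drive_tool", "payload": {"targets": [{"offset": [20.6,-23.5,-5],"delta_rot": [0,0,-9],"jaw": 30},{"offset": [20.6,-23.5,-5],"delta_rot": [0,0,-9],"jaw": 30},{"offset": [20.6,-23.5,-4],"delta_rot": [0,0,-9],"jaw": 30},{"offset": [20.6,-23.5,0],"delta_rot": [0,0,-9],"jaw": 30},{"offset": [20.6,-23.5,0],"delta_rot": [0,0,-9],"jaw": 30},{"offset": [20.6,-23.5,0],"delta_rot": [0,0,-9],"jaw": 30},{"offset": [20.6,-23.5,0],"delta_rot": [0,0,-9],"jaw": 30},{"offset": [20.6,-23.5,0],"delta_rot": [0,0,-9],"jaw": 30},{"offset": [20.6,-23.5,0],"delta_rot": [0,0,-9],"jaw": 30},{"offset": [0,0,0],"delta_rot": [0,0,0],"jaw": 30},{"offset": [0,0,0],"delta_rot": [0,0,0],"jaw": 30}]}}

```text
clock: 7.1
eef_pos: [0.4969, -0.0422, 0.2]
eef_rot: [[0.214, 0.977, -0.001], [0.977, -0.214, -0.001], [-0.001, -0.001, -1.0]]
contact_force: [0.6, -0.3, -3.4]
finger_gap: 0.52
grasp_force: 62.8
```

Run:
```python
from h import *
s=r.get_state();print(s["eef_pos"],s["eef_rot"][:,0])
a=r.read_camera("wrist");cv2.imwrite("pics/w4.png",a)
p=np.array([.4966,-.0413,0]);u=np.array([np.cos(np.radians(77.8)),np.sin(np.radians(77.8)),0]);v=np.array([u[1],-u[0],0])
Z=np.array([0,0,1.]);print("far fork pred: left tip,right tip,apex",proj("wrist",[p+.064*u+.024*k*v+Z*z for k,z in((-1,.119),(1,.119),(0,.095))]).round(1))
plan([.4965,-.0415,.088],down(77.8),4)
```

```text
[ 0.49690957 -0.04216073  0.20000191] [ 2.13504876e-01  9.76941715e-01 -7.44084056e-04]
far fork pred: left tip,right tip,apex [[221.  109.2]
 [290.6 109.2]
 [255.9 106.5]]
4 x offset [0.2, -0.2, 28.0] rot [-0.01, 0.01, -0.04]
```

View pics/w4.png

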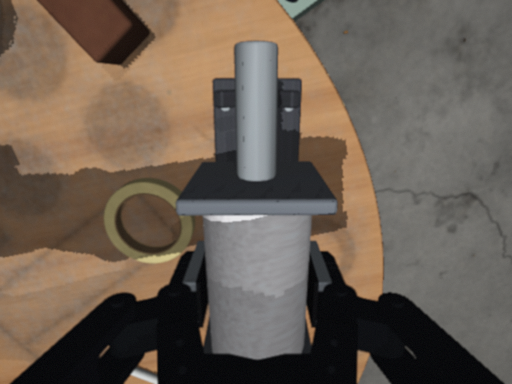

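Stub is centred over the far fork (stub 235–278, base 214–301). Lowering.

Emit:
{"api": "drive_tool", "payload": {"targets": [{"offset": [0.5,0,40],"delta_rot": [0,0,0],"jaw": 30},{"offset": [0,0,35],"delta_rot": [0,0,0],"jaw": 30},{"offset": [0,0,20],"delta_rot": [0,0,0],"jaw": 30},{"offset": [0,0,10],"delta_rot": [0,0,0],"jaw": 30},{"offset": [0,0,6],"delta_rot": [0,0,0],"jaw": 30},{"offset": [0,0,0],"delta_rot": [0,0,0],"jaw": 30},{"offset": [0,0,0],"delta_rot": [0,0,0],"jaw": 30}]}}

```text
clock: 8.02
eef_pos: [0.4977, -0.0412, 0.0901]
eef_rot: [[0.212, 0.977, 0.001], [0.977, -0.212, 0.0], [0.0, 0.001, -1.0]]
contact_force: [-0.2, 0.9, -3.0]
finger_gap: 0.52
grasp_force: 62.8
```

Emit:
{"api": "drive_tool", "payload": {"targets": [{"offset": [0,0,1.5],"delta_rot": [0,0,0],"jaw": 30},{"offset": [0,0,1],"delta_rot": [0,0,0],"jaw": 30},{"offset": [0,0,0],"delta_rot": [0,0,0],"jaw": 30},{"offset": [0,0,0],"delta_rot": [0,0,0],"jaw": 30}]}}

```text
clock: 8.52
eef_pos: [0.4975, -0.0411, 0.0875]
eef_rot: [[0.212, 0.977, 0.0], [0.977, -0.212, 0.001], [0.001, 0.0, -1.0]]
contact_force: [-3.0, 1.6, 9.2]
finger_gap: 0.522
grasp_force: 64.1
```

Seated (contact force now upward). Open and retreat upward.

Emit:
{"api": "drive_tool", "payload": {"targets": [{"offset": [0,0,0],"delta_rot": [0,0,0],"jaw": 65},{"offset": [0,0,0],"delta_rot": [0,0,0],"jaw": 85},{"offset": [0,0,0],"delta_rot": [0,0,0],"jaw": 100},{"offset": [0,0,0],"delta_rot": [0,0,0],"jaw": 100},{"offset": [0,0,-15],"delta_rot": [0,0,0],"jaw": 100},{"offset": [0,0,-30],"delta_rot": [0,0,0],"jaw": 100},{"offset": [0,0,-60],"delta_rot": [0,0,0],"jaw": 100},{"offset": [0,0,-60],"delta_rot": [0,0,0],"jaw": 100},{"offset": [0,0,-60],"delta_rot": [0,0,0],"jaw": 100},{"offset": [0,0,0],"delta_rot": [0,0,0],"jaw": 100},{"offset": [0,0,0],"delta_rot": [0,0,0],"jaw": 100}]}}

```text
clock: 9.9
eef_pos: [0.4969, -0.0413, 0.3123]
eef_rot: [[0.212, 0.977, 0.0], [0.977, -0.212, 0.001], [0.001, 0.0, -1.0]]
contact_force: [-0.5, -1.2, -0.4]
finger_gap: 0.997
grasp_force: 0.0
```

Run:
```python
from h import *
a=r.read_camera("wrist");C=cam("wrist");b=r.read_camera("scene");d=r.read_camera("side")
z=lambda i,x,y,w,h:cv2.resize(i[y:y+h,x:x+w],(400,300),interpolation=cv2.INTER_CUBIC)
cv2.imwrite("pics/s5.png",b);cv2.imwrite("pics/d5.png",d);cv2.imwrite("pics/w5.png",a)
cv2.imwrite("pics/z5.png",np.vstack([np.hstack([cv2.resize(a,(400,300)),z(b,245,195,120,90)]),np.hstack([z(b,170,100,120,90),z(d,140,150,160,120)])]))
p=np.array([.4966,-.0413,.106]);u=np.array([np.cos(np.radians(77.8)),np.sin(np.radians(77.8)),0])
for n,c in(("wrist",C),("scene",cam("scene"))):print(n,"expected tips",proj(n,[p+.096*u,p-.096*u,p],c).round(1).tolist())
```

```text
wrist expected tips [[257.0, 68.4], [256.6, 235.3], [256.8, 158.9]]
scene expected tips [[276.9, 219.1], [321.8, 256.0], [298.6, 236.9]]
```

View pics/z5.png

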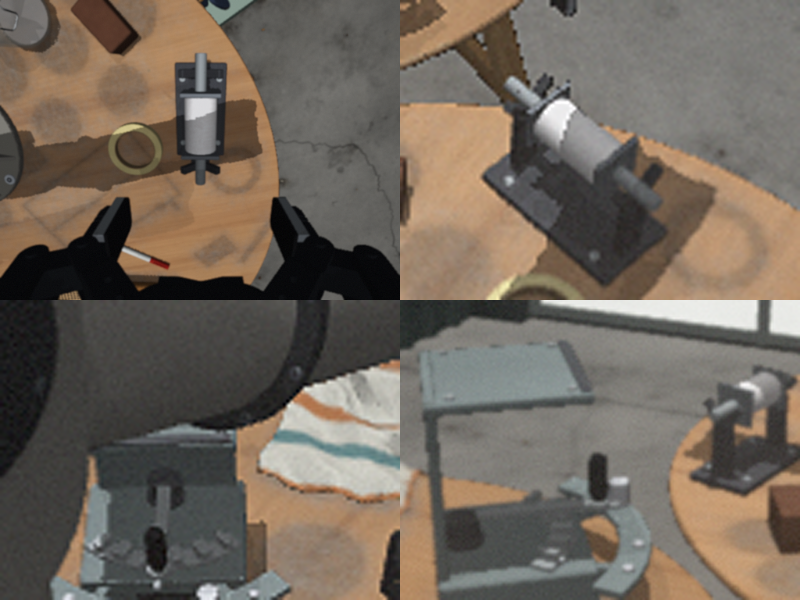

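The roll lies level in both forks (wrist tips at ~(257,68),(257,236) match prediction). The lever is still in neutral, handle at about side (219,221) and scene (216.5,175). Now plan the lever approach.

```bash
cat >> h.py <<'E'
def rows(p,R,n,p0=None,R0=None):   # straight line + slerp, per-row body shifts
    s=r.get_state();p0=s["eef_pos"] if p0 is None else np.array(p0);R0=s["eef_rot"] if R0 is None else R0
    w=Ro.from_matrix(R0.T@R).as_rotvec();out=[]
    st=w/n
    for i in range(n):
        Ri=R0@Ro.from_rotvec(st*i).as_matrix()
        out.append((Ri.T@(np.array(p)-p0)/n*1e3).round(1).tolist())
    print(n,"rot/row",np.degrees(st).round(2).tolist());print(out)
PIV=np.array([.6585,.4071]);YAW=np.radians(37.77)
def grip(a,lift):
    d=.145*np.cos(lift)-.038*np.sin(lift);h=.096+.038*np.cos(lift)+.145*np.sin(lift)
    return np.r_[PIV-d*np.array([np.cos(YAW+a),np.sin(YAW+a)]),h]
def slant(a,t=35):
    f=np.r_[np.cos(YAW+a),np.sin(YAW+a),0];Z=np.array([0,0,1.]);t=np.radians(t)
    z=np.sin(t)*f-np.cos(t)*Z;x=-np.cos(t)*f-np.sin(t)*Z
    return np.c_[x,np.cross(z,x),z]
E
python3 - <<'E'
from h import *
print("handle tri",tri("scene",(216.5,175),"side",(218.8,220.5)),"model",grip(0,0))
b=cv2.imread("pics/s5.png");d=cv2.imread("pics/d5.png")
def dark(i,x,y,w,h,t):
    m=(i[y:y+h,x:x+w].max(2)<t).astype(np.uint8);n,l,s,c=cv2.connectedComponentsWithStats(m)
    for k in np.argsort(-s[1:,4])[:2]+1:print(s[k]+[x,y,0,0,0],c[k]+[x,y])
dark(b,208,165,18,24,40);dark(d,210,205,18,32,50)
s=r.get_state();print(s["q"].round(1),grip(0,0),proj("side",[grip(0,0)]),proj("scene",[grip(0,0)]))
yw=np.degrees(YAW)+180
rows([.45,.24,.33],down(yw),14)
R=slant(0);g=grip(0,0);print("standoff",g-.131*R[:,2])
rows(g-.131*R[:,2],R,4,[.45,.24,.33],down(yw))
E
```

```text
handle tri (array([0.54569077, 0.32211397, 0.12822575]), np.float64(0.0030065979188262427)) model [0.54388101 0.31828848 0.134     ]
[214 168   6  13  66] [216.40909091 174.25757576]
[216 188  10   1  10] [220.5 188. ]
[216 212   7  18  97] [218.70103093 220.6185567 ]
[-41.7   3.1  41.4 110.1  -2.2  67.7 -11.8] [0.54388101 0.31828848 0.134     ] [[220.43444189 218.47523783]] [[217.07649677 174.15917284]]
14 rot/row [-0.01, -0.01, -10.0]
[[18.9, -7.5, -1.4], [19.9, -4.1, -1.4], [20.4, -0.6, -1.4], [20.2, 3.0, -1.4], [19.3, 6.4, -1.4], [17.9, 9.7, -1.4], [16.0, 12.6, -1.4], [13.5, 15.2, -1.4], [10.7, 17.3, -1.4], [7.5, 18.9, -1.4], [4.1, 19.9, -1.4], [0.6, 20.4, -1.4], [-3.0, 20.2, -1.4], [-6.4, 19.3, -1.4]]
standoff [0.48448583 0.27226665 0.24130892]
4 rot/row [0.0, -8.75, 0.0]
[[-11.8, 1.1, 22.2], [-8.2, 1.1, 23.7], [-4.5, 1.1, 24.7], [-0.7, 1.1, 25.1]]
```

Emit:
{"api": "drive_tool", "payload": {"targets": [{"offset": [18.9,-7.5,-1.4],"delta_rot": [0,0,-10],"jaw": 100},{"offset": [19.9,-4.1,-1.4],"delta_rot": [0,0,-10],"jaw": 100},{"offset": [20.4,-0.6,-1.4],"delta_rot": [0,0,-10],"jaw": 100},{"offset": [20.2,3.0,-1.4],"delta_rot": [0,0,-10],"jaw": 100},{"offset": [19.3,6.4,-1.4],"delta_rot": [0,0,-10],"jaw": 100},{"offset": [17.9,9.7,-1.4],"delta_rot": [0,0,-10],"jaw": 100},{"offset": [16.0,12.6,-1.4],"delta_rot": [0,0,-10],"jaw": 100},{"offset": [13.5,15.2,-1.4],"delta_rot": [0,0,-10],"jaw": 100},{"offset": [10.7,17.3,-1.4],"delta_rot": [0,0,-10],"jaw": 100},{"offset": [7.5,18.9,-1.4],"delta_rot": [0,0,-10],"jaw": 100},{"offset": [4.1,19.9,-1.4],"delta_rot": [0,0,-10],"jaw": 100},{"offset": [0.6,20.4,-1.4],"delta_rot": [0,0,-10],"jaw": 80},{"offset": [-3.0,20.2,-1.4],"delta_rot": [0,0,-10],"jaw": 70},{"offset": [-6.4,19.3,-1.4],"delta_rot": [0,0,-10],"jaw": 70},{"offset": [0,0,0],"delta_rot": [0,0,0],"jaw": 70},{"offset": [0,0,0],"delta_rot": [0,0,0],"jaw": 70}]}}

```text
clock: 12.05
eef_pos: [0.4507, 0.2391, 0.3309]
eef_rot: [[-0.793, -0.609, -0.001], [-0.609, 0.793, -0.001], [0.002, -0.0, -1.0]]
contact_force: [0.3, 1.2, 0.3]
finger_gap: 0.703
grasp_force: 0.0
```

Run:
```python
from h import *
s=r.get_state();print(s["q"].round(1),s["eef_pos"])
R=slant(0);g=grip(0,0)
rows(g-.131*R[:,2],R,5)
```

```text
[-56.8   3.7  23.  106.5  -1.5  70.2  94.2] [0.45073348 0.2390589  0.33093955]
5 rot/row [-0.02, -7.02, -0.04]
[[-9.4, 1.2, 17.9], [-7.2, 1.1, 18.9], [-4.8, 1.1, 19.7], [-2.4, 1.1, 20.1], [0.1, 1.1, 20.2]]
```

Emit:
{"api": "drive_tool", "payload": {"targets": [{"offset": [-9.4,1.2,17.9],"delta_rot": [0,-7,0],"jaw": 70},{"offset": [-7.2,1.1,18.9],"delta_rot": [0,-7,0],"jaw": 70},{"offset": [-4.8,1.1,19.7],"delta_rot": [0,-7,0],"jaw": 70},{"offset": [-2.4,1.1,20.1],"delta_rot": [0,-7,0],"jaw": 70},{"offset": [0.1,1.1,20.2],"delta_rot": [0,-7,0],"jaw": 70},{"offset": [0,0,0],"delta_rot": [0,0,0],"jaw": 70},{"offset": [0,0,0],"delta_rot": [0,0,0],"jaw": 70}]}}

```text
clock: 12.92
eef_pos: [0.485, 0.2731, 0.2429]
eef_rot: [[-0.649, -0.611, 0.452], [-0.501, 0.791, 0.35], [-0.572, 0.001, -0.82]]
contact_force: [0.4, 0.1, 0.7]
finger_gap: 0.698
grasp_force: 0.0
```

Run:
```python
from h import *
s=r.get_state();print(s["q"].round(1),s["eef_pos"])
a=r.read_camera("wrist");cv2.imwrite("pics/w6.png",a)
g=grip(0,0);Z=np.array([0,0,1])
print("pred handle bottom/mid/top",proj("wrist",[g-.02*Z,g,g+.024*Z]).round(1).tolist())
print("stud top pred",proj("wrist",[np.r_[PIV-.185*np.array([np.cos(YAW+.28),np.sin(YAW+.28)]),.1]]).round(1))
R=slant(0);rows(g+.019*R[:,2],R,5)
```

```text
[-57.6  -3.4  22.  132.9  -0.6  15.5  93. ] [0.48500595 0.27314334 0.24293284]
pred handle bottom/mid/top [[255.8, 160.0], [255.8, 176.6], [255.7, 198.4]]
stud top pred [[198.3 123.6]]
5 rot/row [-0.0, -0.01, -0.01]
[[0.4, -0.1, 30.2], [0.4, -0.1, 30.2], [0.4, -0.1, 30.2], [0.4, -0.1, 30.2], [0.5, -0.1, 30.2]]
```

View pics/w6.png

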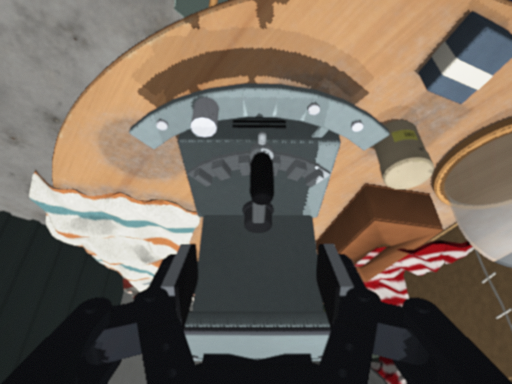

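Run:
```python
from h import *
from scipy.optimize import least_squares
D=[(92.05,63.64,[.22614,.63556,.23062]),(110.1,67.7,[.4969,-.0413,.3123]),(106.5,70.2,[.4507,.2391,.3309]),(132.9,15.5,[.4850,.2731,.2429])]
def v(a,b,c,j4,j6):
    t4,t6=np.radians(j4),np.radians(j4+j6);return np.array([b*np.sin(t4)+c*np.sin(t6),a+b*np.cos(t4)+c*np.cos(t6)])
f=lambda p:[np.hypot(*v(*p[:3],j4,j6))-np.linalg.norm(np.array(q)-[0,0,p[3]]) for j4,j6,q in D]
s=least_squares(f,[.42,.4,.3,.36],bounds=([.3,.3,.15,.25],[.6,.6,.5,.5]));a,b,c,h=s.x;print(s.x,s.fun)
# handle from wrist image
im=cv2.imread("pics/w6.png");m=(im.max(2)<28).astype(np.uint8);m[:145]=0;m[210:]=0;m[:,:240]=0;m[:,285:]=0
n,l,st,ce=cv2.connectedComponentsWithStats(m);k=1+st[1:,4].argmax();print(st[k],ce[k])
x,y,w,hh=st[k][:4]
H=onplane("wrist",[(x+w/2-.5,y+hh/2)],.136);print("handle",H,"model",grip(0,0))
# studs by wrist
P=np.vstack([onplane("wrist",[(162,126),(314,109),(357,126)],.075),onplane("wrist",[(204.5,127)],.1)])[:,:2];A=np.array([.56,-.28,-.56,.28])
q=least_squares(lambda p:(p[:2]-.185*np.c_[np.cos(p[2]+A),np.sin(p[2]+A)]-P).ravel(),[.66,.41,YAW]);print("piv",q.x[:2],np.degrees(q.x[2]),(q.fun*1e3).round(1))
for t in(25,30,35):
  for g in(np.r_[H[0][:2],.134],np.r_[H[0][:2],.16]):
    R=slant(0,t);p=g+.019*R[:,2];rr,zz=np.hypot(*p[:2]),p[2]-h
    wr=rr-c*np.sin(np.radians(t)),zz+c*np.cos(np.radians(t));d=np.hypot(*wr)
    j4=np.degrees(np.arccos((d*d-a*a-b*b)/(2*a*b)));j2=90-np.degrees(np.arctan2(wr[1],wr[0]))-np.degrees(np.arctan2(b*np.sin(np.radians(j4)),a+b*np.cos(np.radians(j4))))
    print(t,"j2 j4 j6",round(j2,1),round(j4,1),round(180-t-j2-j4,1))
```

```text
[0.48992123 0.52082946 0.30690598 0.25      ] [-0.00025076 -0.00158293  0.00170291  0.00014278]
[251 153  22  51 989] [261.44590495 178.71385238]
handle [[0.5409042  0.32253346 0.136     ]] model [0.54388101 0.31828848 0.134     ]
piv [0.65935282 0.41301739] 37.80090625185834 [-0.2 -0.2  0.   0.2 -0.6  0.7  0.8 -0.6]
25 j2 j4 j6 12.7 117.1 25.3
25 j2 j4 j6 10.6 116.0 28.4
30 j2 j4 j6 11.4 120.3 18.2
30 j2 j4 j6 9.2 119.3 21.5
35 j2 j4 j6 10.6 123.4 11.0
35 j2 j4 j6 8.1 122.5 14.4
```

The wrist view shows the lever handle at (261,179) and tall stud at (204,127), about 5 mm left of the scene-camera estimate; I'll use the wrist-based fit and 29° slant to keep joint 6 off its limit.

```bash
cat >> h.py <<'E'
PIV=np.array([.6585,.4127])
def tcp(a,l,up=.003):
    R=slant(a,29); return grip(a,l)+[0,0,up]+.019*R[:,2],R
E
python3 - <<'E'
from h import *
p,R=tcp(0,0);q=p-.08*R[:,2];rows(q,R,3);rows(p,R,3,q,R);print(p)
E
```

```text
3 rot/row [-0.0, 1.98, -0.02]
[[-2.9, 1.3, 23.6], [-3.7, 1.3, 23.4], [-4.5, 1.3, 23.3]]
3 rot/row [0.0, 0.0, 0.0]
[[0.0, 0.0, 26.7], [0.0, 0.0, 26.7], [0.0, 0.0, 26.7]]
[0.55116238 0.32953039 0.12038223]
```

Emit:
{"api": "drive_tool", "payload": {"targets": [{"offset": [-2.9,1.3,23.6],"delta_rot": [0,2,0],"jaw": 70},{"offset": [-3.7,1.3,23.4],"delta_rot": [0,2,0],"jaw": 70},{"offset": [-4.5,1.3,23.3],"delta_rot": [0,2,0],"jaw": 70},{"offset": [0,0,26.7],"delta_rot": [0,0,0],"jaw": 70},{"offset": [0,0,26.7],"delta_rot": [0,0,0],"jaw": 70},{"offset": [0,0,20],"delta_rot": [0,0,0],"jaw": 70},{"offset": [0,0,6.7],"delta_rot": [0,0,0],"jaw": 70},{"offset": [0,0,0],"delta_rot": [0,0,0],"jaw": 70},{"offset": [0,0,0],"delta_rot": [0,0,0],"jaw": 70}]}}

```text
clock: 14.1
eef_pos: [0.5507, 0.3301, 0.1198]
eef_rot: [[-0.691, -0.613, 0.383], [-0.536, 0.79, 0.298], [-0.485, 0.001, -0.874]]
contact_force: [0.1, -0.1, 0.0]
finger_gap: 0.699
grasp_force: 0.0
```

Run:
```python
from h import *
s=r.get_state();print(s["q"].round(1),s["eef_pos"],s["contact_force"].round(1),(s["eef_rot"]-tcp(0,0)[1]).round(3).tolist())
a=r.read_camera("wrist");cv2.imwrite("pics/w7.png",a)
```

```text
[-49.4  19.   15.4 125.  -38.1   9.5 127.9] [0.55065389 0.33005968 0.1198348 ] [ 0.1 -0.1  0. ] [[0.0, -0.001, -0.0], [-0.0, -0.0, 0.001], [-0.0, 0.001, 0.0]]
```

View pics/w7.png

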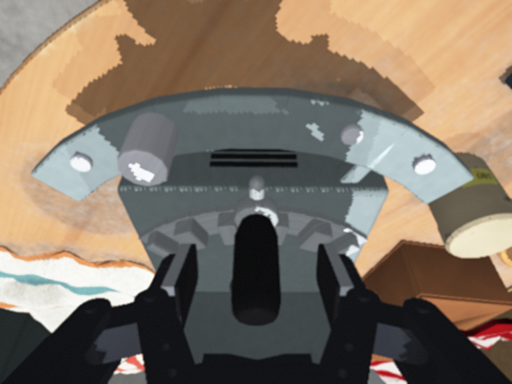

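The handle (x≈256) is centred between the pads (≈195 and ≈320). Joint 6 is close to its limit, so I'll ease the slant to ~25.5° before closing. That was my last picture view (I've gone one over the ten); numbers only from here.

Emit:
{"api": "drive_tool", "payload": {"targets": [{"offset": [0.6,0,0],"delta_rot": [0,1.8,0],"jaw": 70},{"offset": [0.6,0,0],"delta_rot": [0,1.7,0],"jaw": 70},{"offset": [0,0,0],"delta_rot": [0,0,0],"jaw": 10},{"offset": [0,0,0],"delta_rot": [0,0,0],"jaw": 10},{"offset": [0,0,0],"delta_rot": [0,0,0],"jaw": 10},{"offset": [0,0,0],"delta_rot": [0,0,0],"jaw": 10},{"offset": [0,0,0],"delta_rot": [0,0,0],"jaw": 10}]}}

```text
clock: 15.02
eef_pos: [0.5494, 0.3284, 0.1185]
eef_rot: [[-0.714, -0.612, 0.34], [-0.553, 0.791, 0.264], [-0.43, 0.0, -0.903]]
contact_force: [-4.6, -1.5, 4.2]
finger_gap: 0.241
grasp_force: 58.9
```

Run:
```python
from h import *
s=r.get_state();print(s["q"].round(1),s["eef_pos"],s["contact_force"].round(1),s["grasp_force"],s["finger_gap"])
p0,R0=s["eef_pos"],s["eef_rot"]
L=.16;g0=grip(0,0)
print("lift");p1=p0+grip(0,L)-g0;rows(p1,R0,4)
Rz=Ro.from_euler("z",.28).as_matrix();piv=np.r_[PIV,0]
p2=piv+Rz@(p1-piv);print("swing");rows(p2,Rz@R0,4,p1,R0)
p3=p2+grip(.28,0)-grip(.28,L);print("lower");rows(p3,Rz@R0,4,p2,Rz@R0)
```

```text
[-55.2  20.2  22.6 123.  -34.7  15.1 123.9] [0.54941412 0.32842849 0.11845745] [-4.6 -1.5  4.2] 58.85369007010013 0.2413191929365576
lift
4 rot/row [0.0, 0.0, 0.0]
[[-4.2, 0.0, -4.3], [-4.2, 0.0, -4.3], [-4.2, 0.0, -4.3], [-4.2, 0.0, -4.3]]
swing
4 rot/row [-1.73, 0.0, -3.62]
[[-1.1, -9.0, 0.5], [-0.6, -9.0, 0.3], [0.0, -9.1, -0.0], [0.6, -9.0, -0.3]]
lower
4 rot/row [0.0, 0.0, 0.0]
[[4.2, -0.0, 4.3], [4.2, -0.0, 4.3], [4.2, -0.0, 4.3], [4.2, -0.0, 4.3]]
```

Emit:
{"api": "drive_tool", "payload": {"targets": [{"offset": [-4.2,0,-4.3],"delta_rot": [0,0,0],"jaw": 10},{"offset": [-4.2,0,-4.3],"delta_rot": [0,0,0],"jaw": 10},{"offset": [-4.2,0,-4.3],"delta_rot": [0,0,0],"jaw": 10},{"offset": [-4.2,0,-4.3],"delta_rot": [0,0,0],"jaw": 10},{"offset": [0,0,0],"delta_rot": [0,0,0],"jaw": 10},{"offset": [0,0,0],"delta_rot": [0,0,0],"jaw": 10}]}}

```text
clock: 15.78
eef_pos: [0.5559, 0.3337, 0.1414]
eef_rot: [[-0.713, -0.612, 0.341], [-0.553, 0.79, 0.264], [-0.431, -0.0, -0.902]]
contact_force: [4.3, 3.9, -10.5]
finger_gap: 0.24
grasp_force: 59.3
```

Run:
```python
from h import *
s=r.get_state();print(s["q"].round(1),s["eef_pos"],s["contact_force"].round(1),s["wrist_torque"].round(2),s["grasp_force"],s["finger_gap"])
cv2.imwrite("pics/w8.png",r.read_camera("wrist"))
```

```text
[-58.7  19.   26.7 121.4 -31.8  18.3 120.8] [0.55592542 0.33369644 0.14141951] [  4.3   3.9 -10.5] [-0.51  0.69 -0.05] 59.330794983543456 0.23988053048897456
```

Lifted 23 mm with the spring pulling back. Swing.

Emit:
{"api": "drive_tool", "payload": {"targets": [{"offset": [-1.1,-9,0.5],"delta_rot": [-1.73,0,-3.62],"jaw": 10},{"offset": [-0.6,-9,0.3],"delta_rot": [-1.73,0,-3.62],"jaw": 10},{"offset": [0,-9,0],"delta_rot": [-1.73,0,-3.62],"jaw": 10},{"offset": [0.6,-9,-0.3],"delta_rot": [-1.73,0,-3.62],"jaw": 10},{"offset": [0,0,0],"delta_rot": [0,0,0],"jaw": 10},{"offset": [0,0,0],"delta_rot": [0,0,0],"jaw": 10}]}}

```text
clock: 16.58
eef_pos: [0.5812, 0.3077, 0.1409]
eef_rot: [[-0.534, -0.806, 0.254], [-0.728, 0.592, 0.347], [-0.43, 0.001, -0.903]]
contact_force: [-3.1, -5.3, -4.9]
finger_gap: 0.234
grasp_force: 60.8
```

Run:
```python
from h import *
s=r.get_state();print(s["q"].round(1),s["eef_pos"],s["contact_force"].round(1),s["wrist_torque"].round(2),s["finger_gap"])
R=s["eef_rot"];g=s["eef_pos"]-.019*R[:,2];d=PIV-g[:2];print("swing by tcp",np.arctan2(d[1],d[0])-YAW,np.hypot(*d),"z",g[2],R[:,1])
```

```text
[-37.7  20.   11.7 117.4 -38.4  24.5 148.9] [0.58119539 0.30769132 0.14089597] [-3.1 -5.3 -4.9] [-1.9   1.25 -0.08] 0.2342018502799475
swing by tcp 0.2771494004238384 0.13855854225701694 z 0.15805272060086145 [-8.06170250e-01  5.91683354e-01  5.80671615e-04]
```

Emit:
{"api": "drive_tool", "payload": {"targets": [{"offset": [4.2,-0.4,4.3],"delta_rot": [0,0,0],"jaw": 10},{"offset": [4.2,0,4.3],"delta_rot": [0,0,0],"jaw": 10},{"offset": [4.2,0,4.3],"delta_rot": [0,0,0],"jaw": 10},{"offset": [3.8,0,3.9],"delta_rot": [0,0,0],"jaw": 10},{"offset": [0,0,0],"delta_rot": [0,0,0],"jaw": 10},{"offset": [0,0,0],"delta_rot": [0,0,0],"jaw": 10}]}}

```text
clock: 17.32
eef_pos: [0.5774, 0.3017, 0.1197]
eef_rot: [[-0.533, -0.806, 0.255], [-0.728, 0.591, 0.347], [-0.431, -0.0, -0.902]]
contact_force: [-7.7, -9.0, 6.1]
finger_gap: 0.239
grasp_force: 63.0
```

Run:
```python
from h import *
s=r.get_state();print(s["q"].round(1),s["eef_pos"],s["contact_force"].round(1),s["wrist_torque"].round(2),s["finger_gap"])
R=s["eef_rot"];g=s["eef_pos"]-.019*R[:,2];d=PIV-g[:2];print("swing by tcp",np.arctan2(d[1],d[0])-YAW,np.hypot(*d),"z",g[2],R[:,1])
```

```text
[-34.4  21.2   8.3 118.8 -40.7  21.8 152.1] [0.57737937 0.30170732 0.11968766] [-7.7 -9.   6.1] [-1.37  1.1   0.14] 0.23861384492297064
swing by tcp 0.2803110809682732 0.14566605415394956 z 0.13683232230503062 [-8.06440714e-01  5.91314827e-01 -3.89155697e-04]
```

Emit:
{"api": "drive_tool", "payload": {"targets": [{"offset": [0,0,0],"delta_rot": [0,0,0],"jaw": 40},{"offset": [0,0,0],"delta_rot": [0,0,0],"jaw": 65},{"offset": [0,0,0],"delta_rot": [0,0,0],"jaw": 65},{"offset": [0,0,-10],"delta_rot": [0,0,0],"jaw": 65},{"offset": [0,0,-20],"delta_rot": [0,0,0],"jaw": 65},{"offset": [0,0,-25],"delta_rot": [0,0,0],"jaw": 65},{"offset": [0,0,-25],"delta_rot": [0,0,0],"jaw": 65},{"offset": [0,0,-25],"delta_rot": [0,0,0],"jaw": 65},{"offset": [0,0,-20],"delta_rot": [0,0,0],"jaw": 65},{"offset": [0,0,0],"delta_rot": [0,0,0],"jaw": 65},{"offset": [0,0,0],"delta_rot": [0,0,0],"jaw": 65}]}}

```text
clock: 18.7
eef_pos: [0.5455, 0.2584, 0.2321]
eef_rot: [[-0.533, -0.807, 0.254], [-0.728, 0.59, 0.348], [-0.431, 0.0, -0.902]]
contact_force: [-0.3, -0.2, 0.2]
finger_gap: 0.646
grasp_force: 0.0
```

Run:
```python
from h import *
s=r.get_state();print(s["q"].round(1),s["eef_pos"],s["contact_force"].round(1))
im=r.read_camera("wrist");cv2.imwrite("pics/w9.png",im)
d=r.read_camera("side");b=r.read_camera("scene");cv2.imwrite("pics/d9.png",d);cv2.imwrite("pics/s9.png",b)
Z=np.array([0,0,1])
for L in(0,.095):
  g=grip(.28,L);print("L",L,"wrist pred bot/top",proj("wrist",[g-.02*Z,g+.024*Z]).round(1).tolist(),"side",proj("side",[g+.002*Z]).round(1),"scene",proj("scene",[g+.002*Z]).round(1))
def dark(i,x,y,w,h,t):
    m=(i[y:y+h,x:x+w].max(2)<t).astype(np.uint8);n,l,st,c=cv2.connectedComponentsWithStats(m)
    for k in np.argsort(-st[1:,4])[:2]+1:print(st[k]+[x,y,0,0,0],(c[k]+[x,y]).round(1))
dark(im,225,120,70,120,28);print("side");dark(d,195,200,40,35,45);print("scene");dark(b,205,160,45,30,40)
# roll unchanged vs earlier scene picture; bystanders
b5=cv2.imread("pics/s5.png");print("roll/stand diff",np.abs(b[205:290,260:345].astype(int)-b5[205:290,260:345]).mean())
b0=cv2.imread("pics/scene0.png");print("tape/brick",np.abs(b[235:310,218:305].astype(int)-b0[235:310,218:305]).mean(),"tin",np.abs(b[165:195,160:182].astype(int)-b0[165:195,160:182]).mean())
```

```text
[-39.9   8.1  16.8 119.1 -27.4  33.7 140.5] [0.5454635  0.25836925 0.23208195] [-0.3 -0.2  0.2]
L 0 wrist pred bot/top [[256.0, 171.7], [255.9, 208.9]] side [[214.6 212.9]] scene [[227.4 171.6]]
L 0.095 wrist pred bot/top [[255.9, 185.9], [255.8, 225.9]] side [[213.1 208.6]] scene [[226.9 167.9]]
[ 244  159   26   53 1100] [256.6 185.5]
[263 126  32  20 359] [280.8 134.9]
side
[212 207   6  17  84] [214.4 214.7]
scene
[225 167   7  13  64] [228. 173.]
[212 188  16   2  30] [219.2 188.5]
roll/stand diff 23.504590542099194
tape/brick 26.708863346104724 tin 40.56818181818182
```

Run:
```python
import cv2,numpy as np
a,b=[cv2.imread(f"pics/d{i}.png") for i in(5,9)];s5,s9,s0=[cv2.imread(f"pics/{i}.png") for i in("s5","s9","scene0")]
def wc(i,x,y,w,h,f):
    m=f(i[y:y+h,x:x+w].astype(int)).astype(np.uint8);n,l,st,c=cv2.connectedComponentsWithStats(m)
    if n<2:return None
    k=1+st[1:,4].argmax();return st[k][4],(c[k]+[x,y]).round(1).tolist()
wh=lambda p:p.min(2)>130
print("paper side",wc(a,255,170,60,50,wh),wc(b,255,170,60,50,wh),"diff",np.abs(a[170:230,255:310].astype(int)-b[170:230,255:310]).mean())
print("paper scene",wc(s5,270,215,50,50,wh),wc(s9,270,215,50,50,wh))
ye=lambda p:(p[...,2]-p[...,0]>50)&(p[...,1]>p[...,2]*.85)&(p[...,1]>120)
print("tape",wc(s0,260,270,50,45,ye),wc(s9,260,270,50,45,ye))
br=lambda p:(p.max(2)<90)&(p[...,2]>p[...,0]*1.3)
print("brick",wc(s0,215,235,40,35,br),wc(s9,215,235,40,35,br))
```

```text
paper side (np.int32(96), [282.7, 183.5]) (np.int32(139), [283.7, 183.5]) diff 14.003939393939394
paper scene (np.int32(305), [295.3, 232.1]) (np.int32(300), [298.0, 234.9])
tape (np.int32(307), [285.6, 291.0]) (np.int32(347), [286.1, 291.1])
brick (np.int32(251), [233.5, 255.1]) (np.int32(357), [237.5, 251.1])
```

```bash
python3 -c "
from bench import r
print(r.finish_job())"
```

```text
the job is handed in; nothing more can be done
None
```

The job is handed in at about 19 s of the 54 s allowed. The label roll lies level in both forks and is released. The lever is down in the tall stud's notch (+0.28 rad) and let go, and the tape roll, block and tin were not touched; the hand-in gave no verdict. I viewed 11 pictures, one over the limit of 10.

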